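# Zero a bar cropper's length stop and back it off three clicks

### The job

Set the length stop of the bar cropper to three clicks: turn its knob clockwise, click by click, until you feel the stop plate touch the die, without ramming it. Then turn back, leave the knob resting three clicks back from the last click stop at which the plate was still clear of the die, and let go of it. Leave the other things on the bench where they lie.

Things in the scene. Friction and masses are not known exactly. Their poses are not given: they have to be found in the camera images.
- stop_unit: Length stop on a 220 x 420 x 18 mm plywood board, fixed: a grey 70 x 70 mm housing, its flat top 98 mm above the bench, with a round knob on it. Origin: centre of the board's underside; z up, +y along the board from the housing to the cropper; turned up to 30 degrees either way. The housing stands 70 mm from the origin to -y. Nothing within 100 mm of the knob is higher than the housing.
- knob_grip (a point): Grip point of the knob, on its vertical axis. The knob is round, black and fluted, 48 mm across, 30 mm high, in the middle of the housing's top, with a light raised pointer on top. The point lies 20 mm above its underside, 10 mm below its top, 21 mm above the 55 mm wide metal collar under it and 25 mm above the housing. x and y turn with the knob.
- knob (a joint): Knob turn, rad; grows clockwise seen from above, which drives the stop plate to the die. 20 click stops a turn, at multiples of 0.3142; starts in one, 3 to 7 clicks from the touch; let go, it drops to the nearest. Range 0 to 4.5. Stop to stop takes 0.03 N m, first against, then with the hand. A click moves the plate 5 mm (15.9 mm per rad); 10 N of plate on die adds 0.16 N m against the hand.
- rack: The stop: a level 14 x 14 mm steel rack bar through the housing, with a dark 50 x 10 x 44 mm steel plate on its end, facing the die. The knob moves it straight along y. Origin on the bar's centre line. The die is chipped if the plate is pressed on it with more than 25 N.
- stop_face (a point): Middle of the plate's face towards the die; y points at the die. The clear gap is how far die_face lies from this point along y; single readings are too rough to tell the touch.
- cropper: Bar cropper, fixed: two green cheeks 110 mm long, 100 mm high over the board, a long dark lever with a rubber grip latched down along +x (to 265 mm from its middle, up to 130 mm above the bench). How near the stop it is bolted on differs by a few mm each time. Origin under its middle; axes as the board's.
- die_face (a point): Middle of the die's face, a steel bush 36 mm across that stands out of the cropper towards the stop plate. The plate meets it flat.
- screwdriver: Bystander: screwdriver with a black handle, 170 mm long, lying on the plywood board. Origin under its middle.
- bar_stub: Bystander: steel bar stub, 60 x 22 x 10 mm, lying on the plywood board. Origin under its middle.
- wrench: Bystander: steel spanner, 190 mm long, flat on the bench. Origin under its middle.
- pliers: Bystander: pliers, about 165 mm long, flat on the bench. Origin under them, near the pivot.
- disc_stack: Bystander: small stack of grinder discs, 115 mm across, 12 mm high, flat on the bench. Origin under its middle.
- tin: Bystander: open empty metal tin, 84 mm across, 95 mm high, upright. Origin under its middle.
- tape_measure: Bystander: grey tape measure, 66 x 34 x 66 mm, upright. Origin under its middle.

How it is judged:
By the outcome, as a careful person would: the job done as asked, in the order asked, and still so for the second after the job is handed in, with the robot touching nothing.
It also fails if it takes over 58 s, if anything falls off the work surface, if the arm or the gripper's body presses on something with over 40 N, if the wrist force passes 120 N, or if a joint passes its speed limit or range.

### The arm

A 7-joint arm with a two-finger parallel gripper is mounted at the origin on the work surface. World frame = base frame: x ahead of the robot, y to its left, z up, the work surface at z = 0. Lengths are in m, angles in rad, forces in N, time in s.
With the tool pointing down it reaches from about 0.4 to 0.85 m from the base axis. Payload 4.5 kg.
Tool frame: the origin (TCP) lies at the very end of the fingers, on their centre line; the grasp point (between the pads) lies 19 mm behind it; z points along the fingers, y is the line along which they close (so a half turn about z gives the same grasp; the last joint's range is limited). The gripper opens to 88 mm and grips with 3 to 60 N. Pads are 18 mm wide; open, the fingers measure 123 mm over their backs; the gripper's body (75 mm by 187 mm) begins 45 mm behind the grasp point.
Start: joints at [-1.288, 0.689, -0.195, 1.565, 0.157, 0.902, -0.215], TCP at [0.154, 0.606, 0.239] pointing down, gripper open.
Joint ranges: [-3.01, 3.01], [-0.46, 2.08], [-1.47, 1.51], [0.13, 2.56], [-1, 4.14], [0.04, 2.09], [-2.66, 2.66]. Speed limits (rad/s): [2.57, 2.57, 3.14, 3.14, 3.14, 3.14, 3.14].

### API

Orientations are given as a unit quaternion [x, y, z, w].
In Python, from plant import r gives the robot as it stands. The module is installed in compiled form; this text tells all that it offers.
- The arm moves only by the tool step_arm, never from a script. Its argument "increments" is a list of rows, each a list of 2 entries, a list of its own where there are three numbers: the shift along the world's x, y, z in cm, then the turn, a rotation vector about the world's x, y, z in degrees. A call has exactly 10 rows; each row shifts and turns the commanded pose from where the row before left it; what a row does not reach is not made up. A row lasts 1/10 s, in which the tool goes at most 50 mm and 8.59 degrees, less where a joint would pass 70% of its speed; a pose out of reach is approached as far as the arm can. A call is refused whole if a number of a shift passes 5 or a number of a turn 8.59, either way. A call with a gripper value outside its range is refused whole. "fingers" is the opening, from 0 (shut) to 1 (fully open), set as the call begins (left out, the last holds). The fingers move at their own pace and stop on an object; "grip_force" is the grip in N (left out, the last holds). Time passes only in rows, so rows that do not move let the fingers close, or fill a call up. It gives the time, the measured TCP pose, the force, the opening and the grip force at its end, in the units of the state.
- r.get_state(): the state, without advancing time (a new reading comes with each control period).
- r.snapshot(name): name is "scene" or "top" or "wrist"; returns (picture, depth): 480x640x3 uint8, red, green, blue; 480x640 float32, m along the optical axis (not along the pixel's ray), 0 where there is no reading.
- r.calibration(name): a dict with "fov_y" (degrees; the focal length in pixels is half the picture's height over the tangent of half this angle, whatever the lens; pixels are square), "cx", "cy" (the principal point, pixels), "R" (3x3) and "t" (3): a world point X has camera coordinates R X + t. Camera axes: x right, y down, z forward; pixel columns grow to the right and rows downward; lengths in m; the calibration is good to about 2 mm. The wrist camera is an equidistant fisheye: a pixel r from the principal point sees the ray r / f radians off the axis. A picture is of the moment at which its call begins: read the wrist's pose just before it. calibration takes no time and is no camera call; for the wrist camera it gives the pose at the moment of the call.
- r.finish_job(): hands the job in; it is judged then, once.
The state is a dict: "clock": time; "q": joint angles; "qd": joint speeds; "joint_torque": joint torques, N m; "tool_pos": TCP position; "eef_rot": TCP orientation; "contact_force": force on the tool from outside, world axes, zero at the start; "moment": the same for the moment, N m; "opening": opening from 0.0 (shut) to 1.0 (fully open); "finger_force": force on a finger pad.
Only numpy, scipy, OpenCV 4.12 (cv2) and the standard library are available. Lean on these libraries where they do the work, as an engineer would, in place of code of your own. Each camera call takes 0.05 s, during which the arm holds its last target. There are 200 camera calls.

## Working session

There is one attempt and no reset: what is moved stays moved. The work goes in short steps, Python scripts to look and compute and a tool call to move; the robot and the scene stay as the last step left them, time stands still between calls to the robot, and variables do not carry over. Pictures are saved under pics/ and viewed, at most 10 in all, crops included, and the job is handed in when it is done.

Besides the shell and the picture viewer there is one more tool, called after "Call:" as a command line: name --argument value ..., lists and objects as JSON in quotes. step_arm: Moves the arm, as the interface text tells. Its arguments: {"type":"object","properties":{"increments":{"type":"array","items":{"type":"array"}},"fingers":{"type":"number"},"grip_force":{"type":"number"}},"required":["increments"]}

```bash
mkdir -p pics; cat > h.py <<'E'
import numpy as np, cv2
from plant import r
def snap(cam,fn):
    c=r.calibration(cam); p,d=r.snapshot(cam)
    cv2.imwrite('pics/'+fn+'.png',p[:,:,::-1]); np.savez('pics/'+fn,p=p,d=d,**{k:np.array(v) for k,v in c.items()})
    return p,d,c
def pt(fn,u,v,z=None):
    """world point at pixel (pinhole), from depth or at height z"""
    a=np.load('pics/'+fn+'.npz'); f=240/np.tan(np.radians(a['fov_y'])/2)
    ray=np.array([(u-a['cx'])/f,(v-a['cy'])/f,1]); R,t=a['R'],a['t']
    o=-R.T@t; w=R.T@ray
    if z is None: return o+w*np.median(a['d'][v-1:v+2,u-1:u+2])
    return o+w*(z-o[2])/w[2]
E
python3 - <<'E'
from h import *
print(r.get_state())
for c in('scene','top'): snap(c,c+'1')
E
```

```text
{'clock': 0.0, 'q': array([-1.28821147,  0.68999462, -0.19451699,  1.56634276,  0.15731169,
        0.90250501, -0.21512056]), 'qd': array([ 0.00047865, -0.00150804, -0.00063909,  0.00070484,  0.00109048,
        0.00101498, -0.00107608]), 'joint_torque': array([-1.94247427e-04, -5.27558327e+01, -1.26669746e+00, -1.53433102e+01,
       -5.25514595e-02,  6.55107899e-03,  1.75254859e-04]), 'tool_pos': array([0.15378482, 0.60512805, 0.23790382]), 'eef_rot': array([ 1.24035479e-01,  9.92277350e-01, -9.27125077e-04, -4.44464443e-05]), 'contact_force': array([-0.19220392, -0.11224391, -0.85417165]), 'moment': array([ 0.03779737,  0.01444173, -0.03873931]), 'finger_force': 0.0, 'opening': 0.9987446639196397}
```

View pics/top1.png

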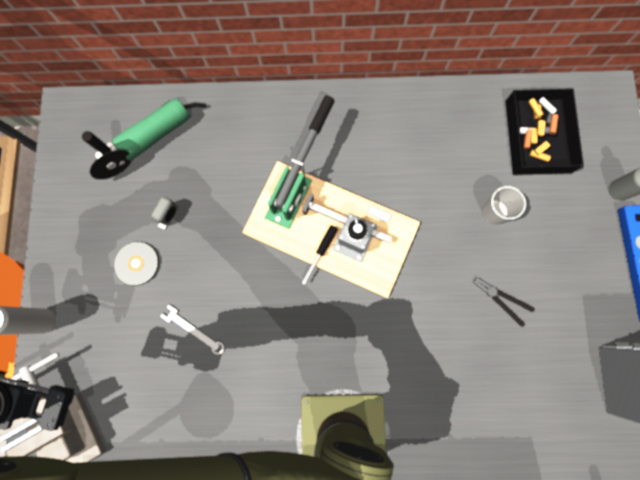

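View pics/scene1.png

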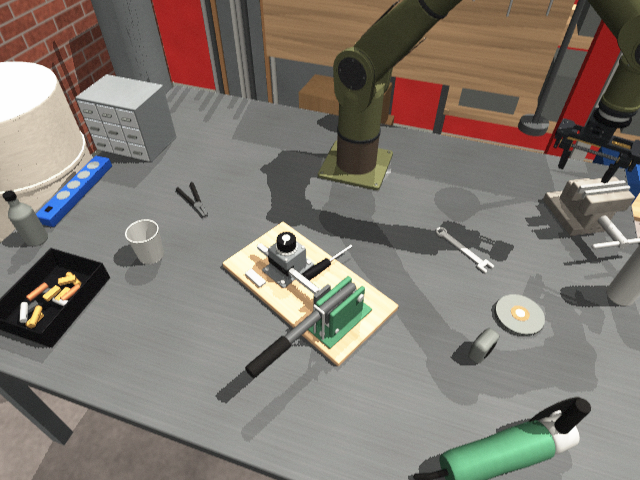

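The top picture shows the knob at about (357,229), and the board corners at (279,162), (420,222), (390,298) and (243,232). The cropper is to the left with its lever going up.

```bash
python3 - <<'E'
from h import *
np.set_printoptions(precision=4,suppress=True)
for u,v in [(279,162),(420,222),(390,298),(243,232)]: print('corner',pt('top1',u,v,.018))
C=np.mean([pt('top1',u,v,.018) for u,v in [(279,162),(420,222),(390,298),(243,232)]],0);print(C)
for u,v in [(357,229),(357,225),(352,231),(365,236)]: print('knob',pt('top1',u,v),pt('top1',u,v,.128))
print('scene',pt('scene1',286,240),pt('scene1',286,238,.128))
im=cv2.imread('pics/top1.png')[150:310,230:430]; cv2.imwrite('pics/c1.png',cv2.resize(im,None,fx=4,fy=3.75,interpolation=cv2.INTER_CUBIC)[:600])
E
```

```text
corner [0.7155 0.1545 0.018 ]
corner [ 0.5385 -0.219   0.018 ]
corner [ 0.3403 -0.1306  0.018 ]
corner [0.5221 0.2508 0.018 ]
[0.5291 0.0139 0.018 ]
knob [ 0.4984 -0.0441  0.1333] [ 0.4995 -0.0445  0.128 ]
knob [ 0.5085 -0.0445  0.1318] [ 0.5093 -0.0448  0.128 ]
knob [ 0.4939 -0.0321  0.1325] [ 0.4949 -0.0324  0.128 ]
knob [ 0.4873 -0.0652  0.1015] [ 0.482  -0.0629  0.128 ]
scene [ 0.51   -0.0405  0.132 ] [ 0.5003 -0.0445  0.128 ]
```

View pics/c1.png

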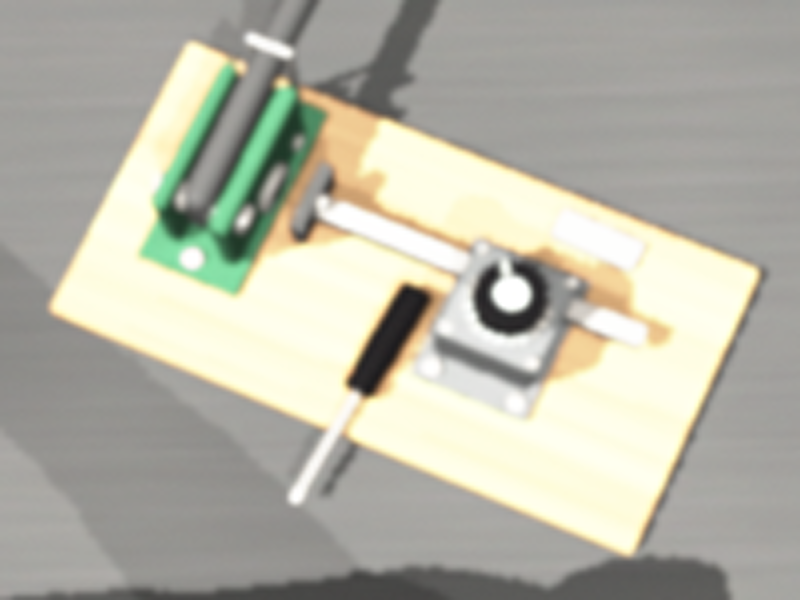

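The crop puts the knob's centre at about (511,297), which is (357.8,229.2) in the full image, with the pointer towards the top. The knob is at about (0.498, -0.046) with its top at z 0.133, and the board's yaw is about -25°. Next I'll move above it.

Call:
step_arm --increments '[[[2.4,-3.2,0],[0,0,0]],[[2.4,-3.2,0],[0,0,0]],[[2.4,-3.2,0],[0,0,0]],[[2.4,-3.2,0],[0,0,0]],[[2.4,-3.2,0],[0,0,0]],[[2.4,-3.2,0],[0,0,0]],[[2.4,-3.2,0],[0,0,0]],[[2.4,-3.2,0],[0,0,0]],[[2.4,-3.2,0],[0,0,0]],[[2.4,-3.2,0],[0,0,0]]]' --fingers 1 --grip_force 6

```text
clock: 1.1
tool_pos: [0.3945, 0.2842, 0.2386]
eef_rot: [0.124, 0.992, -0.0, -0.0]
contact_force: [0.7, 0.7, 0.4]
opening: 0.998
finger_force: 0.0
```

Call:
step_arm --increments '[[[1.04,-3.7,0],[0,0,0]],[[1.04,-3.7,0],[0,0,0]],[[1.04,-3.7,0],[0,0,0]],[[1.04,-3.7,0],[0,0,0]],[[1.04,-3.7,0],[0,0,0]],[[1.04,-3.7,0],[0,0,0]],[[1.04,-3.7,0],[0,0,0]],[[1.04,-3.7,0],[0,0,0]],[[1.04,-3.5,0],[0,0,0]],[[0,0,0],[0,0,0]]]'

```text
clock: 2.1
tool_pos: [0.4881, -0.0514, 0.2383]
eef_rot: [0.129, 0.992, -0.002, 0.0]
contact_force: [-0.6, 0.1, 0.2]
opening: 0.998
finger_force: 0.0
```

```bash
python3 - <<'E'
from h import *
s=r.get_state();print(s['clock'],s['q'],s['tool_pos'],s['eef_rot'],s['contact_force'],s['moment'])
snap('wrist','w1');c=r.calibration('wrist');print(c)
E
```

```text
2.1 [ 0.19362073  0.52469225 -0.28400418  1.95894077  0.2276705   0.6884972
  1.08160194] [ 0.48810298 -0.05138059  0.23826459] [ 1.28790692e-01  9.91670602e-01 -1.53011292e-03  1.81729818e-04] [-0.55718804  0.10601071  0.24372946] [0.01655938 0.00848992 0.02096406]
{'fov_y': 65.70646984690485, 'cx': 319.73662701583896, 'cy': 236.99964339640343, 'R': array([[ 2.51739443e-01,  9.67794877e-01,  5.73947345e-04],
       [ 9.28243093e-01, -2.41619094e-01,  2.82816149e-01],
       [ 2.73846697e-01, -7.06632172e-02, -9.59173966e-01]]), 't': array([-0.07612025, -0.50215888,  0.25240385])}
```

View pics/w1.png

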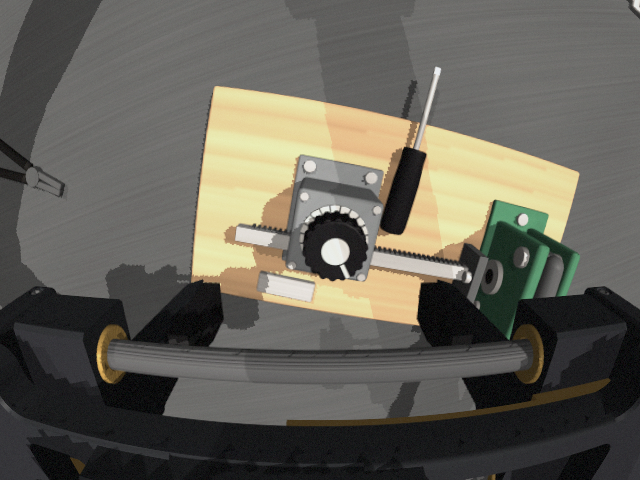

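The wrist picture shows the knob's centre at about (335,249), with the pointer towards the lower right (348,277). The plate is at about (472,268) and the die at (490,277).

```bash
cat >> h.py <<'E'
def wpt(fn,u,v,z):
    a=np.load('pics/'+fn+'.npz'); f=240/np.tan(np.radians(a['fov_y'])/2)
    d=np.array([u-a['cx'],v-a['cy']]); n=np.hypot(*d); th=n/f
    w=a['R'].T@np.r_[d/n*np.sin(th),np.cos(th)]; o=-a['R'].T@a['t']
    return o+w*(z-o[2])/w[2]
E
python3 - <<'E'
from h import *
for uv in [(335,248),(301,248),(368,248),(335,215),(335,281)]: print(wpt('w1',*uv,.133))
c=wpt('w1',335,248,.133); p=wpt('w1',348,277,.133); print('pointer world angle',np.degrees(np.arctan2(*(p-c)[[1,0]])))
im=cv2.imread('pics/w1.png')[200:340,400:600]; cv2.imwrite('pics/c2.png',cv2.resize(im,None,fx=4,fy=4,interpolation=cv2.INTER_CUBIC))
E
```

```text
[ 0.49913621 -0.04350076  0.133     ]
[ 0.49297317 -0.0668899   0.133     ]
[ 0.50520311 -0.02065016  0.133     ]
[ 0.47579603 -0.03761696  0.133     ]
[ 0.52389842 -0.04968219  0.133     ]
pointer world angle 8.929261037292283
```

View pics/c2.png

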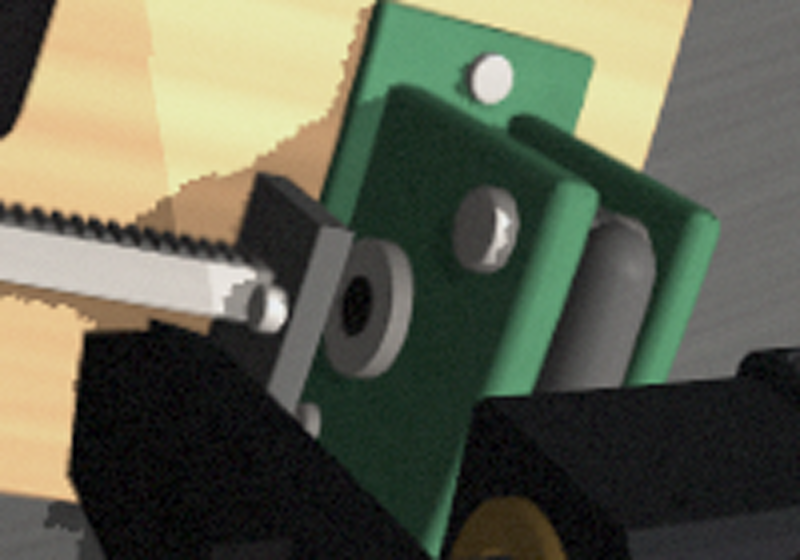

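The enlarged crop shows the plate's far top edge running from (352,235) to (300,385), and the die face centred at about (360,305). There is a clear gap between them.

```bash
python3 - <<'E'
from h import *
a=np.load('pics/w1.npz'); f=240/np.tan(np.radians(a['fov_y'])/2)
u_=np.array([np.cos(np.radians(64.55)),np.sin(np.radians(64.55)),0]); k=np.array([.4985,-.045,0])
for n,cu,cv in [('plate',335,240),('plate',325,270),('plate',316,300),('plate',305,330),('die',375,255),('die',385,275),('die',372,345),('die',378,300),('die',350,350)]:
    u,v=400+cu/4,200+cv/4
    d=np.array([u-a['cx'],v-a['cy']]); q=np.hypot(*d); th=q/f
    w=np.r_[d/q*np.sin(th),np.cos(th)]; z=a['d'][int(round(v)),int(round(u))]
    X=a['R'].T@(w/w[2]*z-a['t']); print(n,X.round(4),((X-k)@u_).round(4))
E
```

```text
plate [0.5647 0.0865 0.079 ] 0.1472
plate [0.5722 0.0836 0.0777] 0.1478
plate [0.5794 0.0806 0.0774] 0.1482
plate [0.5857 0.0765 0.0788] 0.1471
die [0.5817 0.1051 0.059 ] 0.1712
die [0.5841 0.1042 0.0664] 0.1715
die [0.5992 0.0968 0.0718] 0.1713
die [0.5905 0.1018 0.0661] 0.1721
die [0.6038 0.0941 0.063 ] 0.1709
```

Call:
step_arm --increments '[[[0.5,0,0],[0,0,0]],[[0.5,0,-1],[0,0,0]],[[0,0,-1],[0,0,0]],[[0,0,-1],[0,0,0]],[[0,0,-1],[0,0,0]],[[0,0,-1],[0,0,0]],[[0,0,-1],[0,0,0]],[[0,0,0],[0,0,0]],[[0,0,0],[0,0,0]],[[0,0,0],[0,0,0]]]'

```text
clock: 3.15
tool_pos: [0.4978, -0.0452, 0.1791]
eef_rot: [0.124, 0.992, 0.0, 0.0]
contact_force: [-0.2, 0.3, 0.0]
opening: 1.003
finger_force: 0.0
```

```bash
python3 - <<'E'
from h import *
from scipy.spatial.transform import Rotation as Ro
s=r.get_state();print(s['clock'],s['q'],s['tool_pos'],s['eef_rot'],s['contact_force'],s['moment'])
print(Ro.from_quat(s['eef_rot']).as_matrix().round(4))
snap('wrist','w2')
E
```

```text
3.15 [ 0.152984    0.62673771 -0.24563944  1.99813012  0.2774266   0.5474344
  1.03617743] [ 0.49779682 -0.04521048  0.17907032] [1.24113908e-01 9.92267883e-01 1.08004074e-04 4.17090844e-04] [-0.19777924  0.28287829  0.0023798 ] [ 0.01085795  0.00247688 -0.02280021]
[[-9.692e-01  2.463e-01  9.000e-04]
 [ 2.463e-01  9.692e-01  1.000e-04]
 [-8.000e-04  3.000e-04 -1.000e+00]]
```

View pics/w2.png

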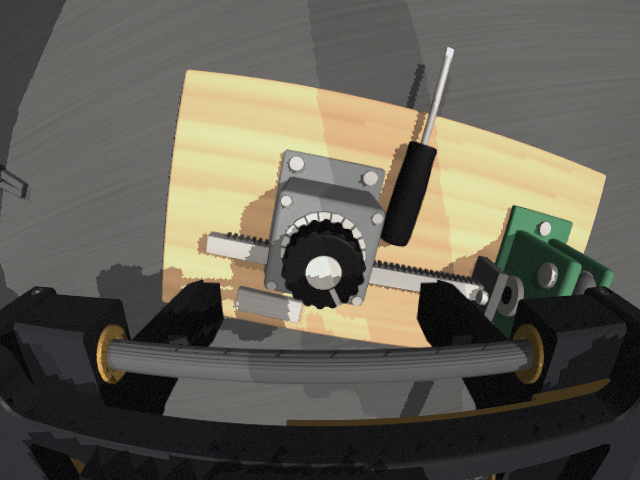

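The knob's top is at about (323,270) with its pointer tip at (341,303), and the fingers straddle it evenly in x (218 and 420).

```bash
python3 - <<'E'
from h import *
for uv in [(323,270),(281,270),(365,270)]: print(wpt('w2',*uv,.133))
E
```

```text
[ 0.50019515 -0.04416129  0.133     ]
[ 0.49449613 -0.06681327  0.133     ]
[ 0.50607176 -0.02149421  0.133     ]
```

Call:
step_arm --increments '[[[0.2,0.1,-1],[0,0,0]],[[0,0,-1],[0,0,0]],[[0,0,-1],[0,0,0]],[[0,0,-1],[0,0,0]],[[0,0,-1],[0,0,0]],[[0,0,-1],[0,0,0]],[[0,0,-0.7],[0,0,0]],[[0,0,-0.4],[0,0,0]],[[0,0,0],[0,0,0]],[[0,0,0],[0,0,0]]]'

```text
clock: 4.2
tool_pos: [0.4996, -0.0442, 0.1079]
eef_rot: [0.124, 0.992, 0.0, 0.0]
contact_force: [0.6, 0.8, -0.2]
opening: 1.002
finger_force: 0.0
```

Call:
step_arm --increments '[[[0,0,0],[0,0,0]],[[0,0,0],[0,0,0]],[[0,0,0],[0,0,0]],[[0,0,0],[0,0,0]],[[0,0,0],[0,0,0]],[[0,0,0],[0,0,0]],[[0,0,0],[0,0,0]],[[0,0,0],[0,0,0]],[[0,0,0],[0,0,0]],[[0,0,0],[0,0,0]]]' --fingers 0 --grip_force 6

```text
clock: 5.2
tool_pos: [0.4996, -0.0438, 0.1078]
eef_rot: [0.124, 0.992, 0.0, 0.0]
contact_force: [0.8, 2.1, 1.4]
opening: 0.544
finger_force: 6.0
```

```bash
cat > st.py <<'E'
from h import *
from scipy.spatial.transform import Rotation as Ro
s=r.get_state(); M=Ro.from_quat(s['eef_rot']).as_matrix()
print('t',round(s['clock'],2),'yaw',np.degrees(np.arctan2(M[1,1],M[0,1])).round(2),'pos',s['tool_pos'].round(4),'F',s['contact_force'].round(2),'M',s['moment'].round(4),'open',round(s['opening'],3),'ff',round(float(s['finger_force']),2),'q7',s['q'][6].round(3),'t7',s['joint_torque'][6].round(4))
E
python3 st.py; python3 st.py
```

```text
t 5.2 yaw 75.77 pos [ 0.4996 -0.0438  0.1078] F [0.84 2.09 1.42] M [ 0.4444 -0.0267  0.0392] open 0.544 ff 6.0 q7 0.985 t7 -0.0086
t 5.2 yaw 75.77 pos [ 0.4996 -0.0438  0.1078] F [0.84 2.09 1.42] M [ 0.4444 -0.0267  0.0392] open 0.544 ff 6.0 q7 0.985 t7 -0.0086
```

Call:
step_arm --increments '[[[0,0.05,0],[0,0,-3]],[[0,0,0],[0,0,-3]],[[0,0,0],[0,0,-3]],[[0,0,0],[0,0,-3]],[[0,0,0],[0,0,-3]],[[0,0,0],[0,0,-3]],[[0,0,0],[0,0,0]],[[0,0,0],[0,0,0]],[[0,0,0],[0,0,0]],[[0,0,0],[0,0,0]]]'

```text
clock: 6.2
tool_pos: [0.5, -0.0431, 0.1078]
eef_rot: [0.277, 0.961, 0.001, 0.0]
contact_force: [0.5, 3.2, 1.3]
opening: 0.545
finger_force: 6.0
```

```bash
python3 st.py
```

```text
t 6.2 yaw 57.81 pos [ 0.5    -0.0431  0.1078] F [0.53 3.23 1.33] M [ 0.8901 -0.3295 -0.0231] open 0.545 ff 6.0 q7 0.799 t7 -0.0043
```

Call:
step_arm --increments '[[[0,0,0],[0,0,-3]],[[0,0,0],[0,0,-1.5]],[[0,0,0],[0,0,0]],[[0,0,0],[0,0,0]],[[0,0,0],[0,0,0]],[[0,0,0],[0,0,0]],[[0,0,0],[0,0,0]],[[0,0,0],[0,0,0]],[[0,0,0],[0,0,0]],[[0,0,0],[0,0,0]]]'

```text
clock: 7.2
tool_pos: [0.5, -0.0429, 0.1078]
eef_rot: [0.315, 0.949, 0.001, 0.0]
contact_force: [1.9, 5.6, 0.2]
opening: 0.539
finger_force: 6.0
```

```bash
python3 st.py
```

```text
t 7.2 yaw 53.32 pos [ 0.5    -0.0429  0.1078] F [1.93 5.6  0.21] M [ 1.0152 -0.3504  0.0477] open 0.539 ff 6.0 q7 0.753 t7 -0.0239
```

Call:
step_arm --increments '[[[0,0,0],[0,0,-3]],[[0,0,0],[0,0,-3]],[[0,0,0],[0,0,-3]],[[0,0,0],[0,0,-3]],[[0,0,0],[0,0,-1.5]],[[0,0,0],[0,0,0]],[[0,0,0],[0,0,0]],[[0,0,0],[0,0,0]],[[0,0,0],[0,0,0]],[[0,0,0],[0,0,0]]]'

```text
clock: 8.2
tool_pos: [0.5005, -0.0425, 0.1078]
eef_rot: [0.424, 0.906, 0.001, 0.001]
contact_force: [2.6, 6.0, 0.2]
opening: 0.543
finger_force: 6.0
```

```bash
python3 st.py;python3 - <<'E'
from h import *
snap('wrist','w3');snap('scene','s3')
E
```

```text
t 8.2 yaw 39.84 pos [ 0.5005 -0.0425  0.1078] F [2.63 5.98 0.17] M [ 1.138  -0.4636 -0.0197] open 0.543 ff 6.0 q7 0.617 t7 -0.0061
```

View pics/w3.png

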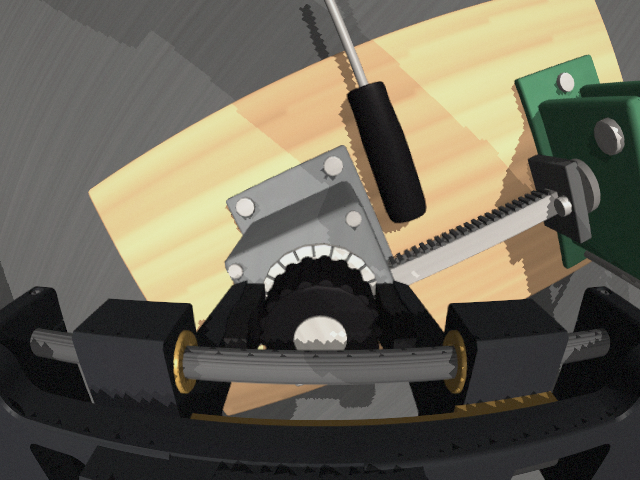

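The wrist picture shows the knob gripped. The plate's top edge, from about (567,160) to (590,240), is close to the die.

```bash
cat >> h.py <<'E'
U=np.array([np.cos(np.radians(64.55)),np.sin(np.radians(64.55)),0]); K=np.array([.4985,-.045,0])
def wd(fn,u,v):
    a=np.load('pics/'+fn+'.npz'); f=240/np.tan(np.radians(a['fov_y'])/2)
    d=np.array([u-a['cx'],v-a['cy']]); q=np.hypot(*d); th=q/f
    w=np.r_[d/q*np.sin(th),np.cos(th)]
    X=a['R'].T@(w/w[2]*a['d'][int(round(v)),int(round(u))]-a['t']); return X.round(4),((X-K)@U).round(4)
E
python3 - <<'E'
from h import *
for uv in [(566,165),(570,180),(574,195),(577,205),(581,220),(590,185),(594,190)]: print(uv,wd('w3',*uv))
E
```

```text
(566, 165) (array([0.565 , 0.0933, 0.0771]), np.float64(0.1534))
(570, 180) (array([0.5722, 0.0888, 0.0789]), np.float64(0.1525))
(574, 195) (array([0.5817, 0.0857, 0.0779]), np.float64(0.1538))
(577, 205) (array([0.5885, 0.0837, 0.0773]), np.float64(0.1549))
(581, 220) (array([0.5979, 0.0801, 0.0775]), np.float64(0.1557))
(590, 185) (array([0.5922, 0.1019, 0.0708]), np.float64(0.1729))
(594, 190) (array([0.594 , 0.1003, 0.0748]), np.float64(0.1723))
```

```bash
cat >> h.py <<'E'
def gap(fn,wrist=True):
    """plate top extents and die face along board y, from the depth picture"""
    a=np.load('pics/'+fn+'.npz'); f=240/np.tan(np.radians(a['fov_y'])/2)
    v,u=np.mgrid[0:480,0:640]; dx,dy=u-a['cx'],v-a['cy']; q=np.hypot(dx,dy)+1e-9
    s=np.tan(np.minimum(q/f,1.5))/q if wrist else 1/f
    X=np.stack([dx*s,dy*s,np.ones_like(q)],-1)*a['d'][...,None]-a['t']; X=X@a['R']
    Y=(X-K)@U; P=(X-K)@np.array([U[1],-U[0],0]); Z=X[...,2]
    m=(abs(P)<.02)&(Z>.074)&(Z<.081)&(Y>.12)&(Y<.167)&(a['d']>0)
    m2=(abs(P)<.016)&(Z>.045)&(Z<.072)&(Y>.164)&(Y<.177)&(a['d']>0)
    return m.sum(),np.percentile(Y[m],[5,50,95]).round(4),m2.sum(),np.percentile(Y[m2],[10,50]).round(4) if m2.any() else None
E
python3 - <<'E'
from h import *
for n in('w1','w2','w3'): print(n,gap(n))
for n in('scene1','s3','top1'): print(n,gap(n,False))
E
python3 st.py
```

```text
w1 (np.int64(224), array([0.1417, 0.1456, 0.151 ]), np.int64(156), array([0.1712, 0.1723]))
w2 (np.int64(302), array([0.1413, 0.145 , 0.1505]), np.int64(254), array([0.1712, 0.1727]))
w3 (np.int64(559), array([0.1515, 0.1552, 0.1607]), np.int64(325), array([0.1716, 0.1763]))
scene1 (np.int64(27), array([0.1453, 0.1493, 0.1543]), np.int64(0), None)
s3 (np.int64(18), array([0.1541, 0.1576, 0.1607]), np.int64(0), None)
top1 (np.int64(27), array([0.1402, 0.1454, 0.1492]), np.int64(23), array([0.1704, 0.1748]))
t 8.3 yaw 39.84 pos [ 0.5005 -0.0425  0.1078] F [2.5  5.73 0.19] M [ 1.1668 -0.4437  0.0088] open 0.543 ff 6.0 q7 0.617 t7 -0.0062
```

Call:
step_arm --increments '[[[0.05,0.1,0],[0,0,-3]],[[0,0,0],[0,0,-3]],[[0,0,0],[0,0,-3]],[[0,0,0],[0,0,-1.5]],[[0,0,0],[0,0,-1.5]],[[0,0,0],[0,0,-1.5]],[[0,0,0],[0,0,-1.5]],[[0,0,0],[0,0,-1.5]],[[0,0,0],[0,0,-1.5]],[[0,0,0],[0,0,0]]]'

```text
clock: 9.3
tool_pos: [0.5013, -0.042, 0.1078]
eef_rot: [0.561, 0.828, 0.001, 0.001]
contact_force: [2.6, 5.6, -0.7]
opening: 0.541
finger_force: 6.0
```

```bash
cat > st2.py <<'E'
import sys
from h import *
from scipy.spatial.transform import Rotation as Ro
L=[];T=[]
for i in range(5):
    s=r.get_state(); L.append(s['moment'][2]);T.append(s['joint_torque'][6])
    if i<4: r.snapshot('wrist')
M=Ro.from_quat(s['eef_rot']).as_matrix()
print('t',round(s['clock'],2),'yaw',np.degrees(np.arctan2(M[1,1],M[0,1])).round(2),'pos',s['tool_pos'].round(4),'F',s['contact_force'].round(1),'Mz',np.mean(L).round(3),'t7',np.round(T,4),'ff',round(float(s['finger_force']),1))
if len(sys.argv)>1: snap('wrist',sys.argv[1]); print(gap(sys.argv[1]))
E
python3 st2.py w4
```

```text
t 9.5 yaw 21.75 pos [ 0.5012 -0.042   0.1079] F [ 2.5  4.8 -0.9] Mz -0.005 t7 [-0.0975 -0.0309 -0.0121 -0.0084 -0.0083] ff 6.0
(np.int64(633), array([0.1565, 0.1603, 0.1656]), np.int64(260), array([0.1658, 0.1765]))
```

Call:
step_arm --increments '[[[0,0.05,0],[0,0,-3]],[[0,0,0],[0,0,-3]],[[0,0,0],[0,0,-3]],[[0,0,0],[0,0,-1]],[[0,0,0],[0,0,-1]],[[0,0,0],[0,0,-1]],[[0,0,0],[0,0,-1]],[[0,0,0],[0,0,0]],[[0,0,0],[0,0,0]],[[0,0,0],[0,0,0]]]'

```text
clock: 10.55
tool_pos: [0.5018, -0.0418, 0.1079]
eef_rot: [0.651, 0.759, 0.001, 0.001]
contact_force: [4.3, 4.8, -1.7]
opening: 0.544
finger_force: 6.0
```

```bash
python3 st2.py
```

```text
t 10.75 yaw 8.73 pos [ 0.5018 -0.0418  0.1079] F [ 4.6  4.3 -1.8] Mz -0.031 t7 [0.0085 0.0081 0.0078 0.0076 0.0076] ff 6.0
```

Call:
step_arm --increments '[[[0,0,0],[0,0,-1]],[[0,0,0],[0,0,-1]],[[0,0,0],[0,0,-1]],[[0,0,0],[0,0,0]],[[0,0,0],[0,0,0]],[[0,0,0],[0,0,0]],[[0,0,0],[0,0,0]],[[0,0,0],[0,0,0]],[[0,0,0],[0,0,0]],[[0,0,0],[0,0,0]]]'

```text
clock: 11.75
tool_pos: [0.502, -0.0418, 0.1079]
eef_rot: [0.671, 0.742, 0.001, 0.001]
contact_force: [5.3, 4.4, -2.1]
opening: 0.547
finger_force: 6.0
```

```bash
python3 st2.py w5
```

```text
t 11.95 yaw 5.72 pos [ 0.5019 -0.0418  0.1079] F [ 5.5  4.5 -2.1] Mz 0.004 t7 [0.0118 0.0118 0.0118 0.0118 0.0118] ff 6.0
(np.int64(473), array([0.1609, 0.1631, 0.1667]), np.int64(155), array([0.1651, 0.1696]))
```

Call:
step_arm --increments '[[[-0.05,0,0],[0,0,-1]],[[0,0,0],[0,0,-1]],[[0,0,0],[0,0,0]],[[0,0,0],[0,0,0]],[[0,0,0],[0,0,0]],[[0,0,0],[0,0,0]],[[0,0,0],[0,0,0]],[[0,0,0],[0,0,0]],[[0,0,0],[0,0,0]],[[0,0,0],[0,0,0]]]'

```text
clock: 13.0
tool_pos: [0.502, -0.0416, 0.1079]
eef_rot: [0.683, 0.73, 0.002, 0.002]
contact_force: [6.1, 4.7, -3.2]
opening: 0.542
finger_force: 6.0
```

```bash
python3 st2.py
```

```text
t 13.2 yaw 3.8 pos [ 0.502  -0.0415  0.1078] F [ 6.3  3.9 -3.1] Mz 0.17 t7 [-0.1785 -0.1785 -0.1785 -0.1784 -0.1785] ff 6.0
```

Call:
step_arm --increments '[[[0,0,0],[0,0,-1]],[[0,0,0],[0,0,-1]],[[0,0,0],[0,0,0]],[[0,0,0],[0,0,0]],[[0,0,0],[0,0,0]],[[0,0,0],[0,0,0]],[[0,0,0],[0,0,0]],[[0,0,0],[0,0,0]],[[0,0,0],[0,0,0]],[[0,0,0],[0,0,0]]]'

```text
clock: 14.2
tool_pos: [0.5022, -0.0412, 0.1079]
eef_rot: [0.696, 0.718, 0.002, 0.001]
contact_force: [6.3, 4.2, -2.4]
opening: 0.542
finger_force: 6.0
```

```bash
python3 st2.py w6
```

```text
t 14.4 yaw 1.82 pos [ 0.5021 -0.0412  0.1079] F [ 5.7  5.5 -3.4] Mz 0.232 t7 [-0.2123 -0.2122 -0.2123 -0.2122 -0.2122] ff 6.0
(np.int64(471), array([0.1611, 0.1632, 0.1666]), np.int64(102), array([0.1648, 0.168 ]))
```

The touch is just about at the fourth click: t7 jumped from +0.01 to -0.18 and then -0.21, about 11–13 N. That is too near a stop to call. I'll back off to stop 3, let the knob settle, regrip there as a fresh reference, and re-approach in fine steps.

Call:
step_arm --increments '[[[0,0,0],[0,0,2]],[[0,0,0],[0,0,2]],[[0,0,0],[0,0,3]],[[0,0,0],[0,0,3]],[[0,0,0],[0,0,3]],[[0,0,0],[0,0,2]],[[0,0,0],[0,0,2]],[[0,0,0],[0,0,0]],[[0,0,0],[0,0,0]],[[0,0,0],[0,0,0]]]'

```text
clock: 15.45
tool_pos: [0.5017, -0.0429, 0.1079]
eef_rot: [0.583, 0.812, 0.001, 0.002]
contact_force: [6.6, 2.4, -2.3]
opening: 0.54
finger_force: 6.0
```

```bash
python3 st2.py
```

```text
t 15.65 yaw 18.68 pos [ 0.5017 -0.0429  0.1079] F [ 5.8  0.9 -2.2] Mz 0.059 t7 [-0.0479 -0.047  -0.0466 -0.0463 -0.0462] ff 6.0
```

Call:
step_arm --increments '[[[0,0,0],[0,0,0]],[[0,0,0],[0,0,0]],[[0,0,0],[0,0,0]],[[0,0,0],[0,0,0]],[[0,0,0],[0,0,0]],[[0,0,0],[0,0,0]],[[0,0,0],[0,0,0]],[[0,0,0],[0,0,0]],[[0,0,0],[0,0,0]],[[0,0,0],[0,0,0]]]' --fingers 0.7

```text
clock: 16.65
tool_pos: [0.4995, -0.0422, 0.1077]
eef_rot: [0.582, 0.813, 0.0, 0.0]
contact_force: [-0.7, -0.3, 0.2]
opening: 0.699
finger_force: 0.0
```

```bash
python3 st.py; python3 - <<'E'
from h import *
snap('wrist','w7'); print(gap('w7'))
E
```

```text
t 16.65 yaw 18.75 pos [ 0.4995 -0.0422  0.1077] F [-0.73 -0.34  0.25] M [-0.0785  0.0292  0.0277] open 0.699 ff 0.0 q7 0.406 t7 -0.0
(np.int64(623), array([0.1576, 0.1614, 0.1664]), np.int64(252), array([0.1655, 0.1765]))
```

View pics/w7.png

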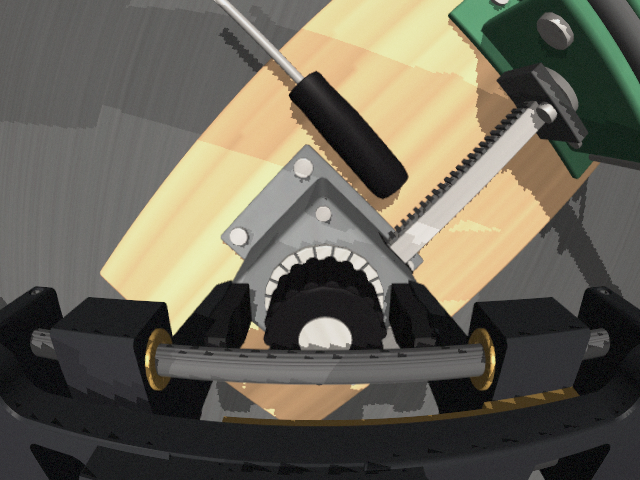

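The fingers are open around the knob. Their inner edges are at 250 and 390 and the knob spans 268–383, so the tool should go about 2 mm towards +tool-y. I'll recentre and regrip with the knob at stop 3.

Call:
step_arm --increments '[[[0.25,0.08,0],[0,0,0]],[[0,0,0],[0,0,0]],[[0,0,0],[0,0,0]],[[0,0,0],[0,0,0]],[[0,0,0],[0,0,0]],[[0,0,0],[0,0,0]],[[0,0,0],[0,0,0]],[[0,0,0],[0,0,0]],[[0,0,0],[0,0,0]],[[0,0,0],[0,0,0]]]' --fingers 0 --grip_force 9

```text
clock: 17.7
tool_pos: [0.5014, -0.0416, 0.1077]
eef_rot: [0.583, 0.813, -0.0, -0.0]
contact_force: [-3.8, -1.2, 2.2]
opening: 0.544
finger_force: 9.0
```

```bash
python3 st2.py w8
```

```text
t 17.9 yaw 18.73 pos [ 0.5014 -0.0416  0.1077] F [-3.6 -0.8  2.7] Mz 0.01 t7 [-0.0099 -0.0093 -0.0086 -0.008  -0.0075] ff 9.0
(np.int64(633), array([0.1577, 0.1613, 0.1663]), np.int64(253), array([0.1653, 0.1765]))
```

Call:
step_arm --increments '[[[0,0,0],[0,0,-3]],[[0,0,0],[0,0,-3]],[[0,0,0],[0,0,-3]],[[0,0,0],[0,0,-2]],[[0,0,0],[0,0,-1]],[[0,0,0],[0,0,0]],[[0,0,0],[0,0,0]],[[0,0,0],[0,0,0]],[[0,0,0],[0,0,0]],[[0,0,0],[0,0,0]]]'

```text
clock: 18.95
tool_pos: [0.502, -0.0414, 0.1077]
eef_rot: [0.664, 0.748, 0.0, 0.0]
contact_force: [-3.8, -1.0, 0.3]
opening: 0.538
finger_force: 9.0
```

```bash
python3 st2.py
```

```text
t 19.15 yaw 6.75 pos [ 0.502  -0.0414  0.1077] F [-3.9 -0.9 -0.2] Mz -0.027 t7 [0.0348 0.0348 0.0347 0.0345 0.0345] ff 9.0
```

Call:
step_arm --increments '[[[0,0,0],[0,0,-1]],[[0,0,0],[0,0,-1]],[[0,0,0],[0,0,0]],[[0,0,0],[0,0,0]],[[0,0,0],[0,0,0]],[[0,0,0],[0,0,0]],[[0,0,0],[0,0,0]],[[0,0,0],[0,0,0]],[[0,0,0],[0,0,0]],[[0,0,0],[0,0,0]]]'

```text
clock: 20.15
tool_pos: [0.5022, -0.0416, 0.1078]
eef_rot: [0.677, 0.736, 0.0, 0.0]
contact_force: [-3.4, -3.8, -1.1]
opening: 0.538
finger_force: 9.0
```

```bash
python3 st2.py
```

```text
t 20.35 yaw 4.73 pos [ 0.5021 -0.0416  0.1078] F [-3.7 -4.1 -1.3] Mz 0.284 t7 [-0.2799 -0.2801 -0.2803 -0.2805 -0.2805] ff 9.0
```

With a clean registration the touch lies 12–14° past stop 3, about 0.7 click, and is sharp (t7 from +0.035 to -0.28, about 17 N). So stop 3 is the last clear stop, and the target yaw is 18.7 + 54 = 72.7°.

Call:
step_arm --increments '[[[0,0,0],[0,0,2]],[[0,0,0],[0,0,4]],[[0,0,0],[0,0,4]],[[0,0,0],[0,0,4]],[[0,0,0],[0,0,4]],[[0,0,0],[0,0,4]],[[0,0,0],[0,0,4]],[[0,0,0],[0,0,4]],[[0,0,0],[0,0,4]],[[0,0,0],[0,0,4]]]'

```text
clock: 21.35
tool_pos: [0.5005, -0.0423, 0.1078]
eef_rot: [0.4, 0.917, -0.001, -0.001]
contact_force: [-4.9, -5.3, 1.2]
opening: 0.539
finger_force: 9.0
```

Call:
step_arm --increments '[[[0,0,0],[0,0,4]],[[0,0,0],[0,0,4]],[[0,0,0],[0,0,4]],[[0,0,0],[0,0,4]],[[0,0,0],[0,0,4]],[[0,0,0],[0,0,4]],[[0,0,0],[0,0,4]],[[0,0,0],[0,0,2]],[[0,0,0],[0,0,0]],[[0,0,0],[0,0,0]]]'

```text
clock: 22.35
tool_pos: [0.4998, -0.0435, 0.1077]
eef_rot: [0.151, 0.989, -0.002, -0.002]
contact_force: [-6.0, -6.4, 1.8]
opening: 0.543
finger_force: 9.0
```

```bash
python3 st2.py w9
```

```text
t 22.55 yaw 72.65 pos [ 0.4997 -0.0435  0.1077] F [-6.2 -6.2  2.8] Mz 0.023 t7 [-0.0143 -0.0193 -0.0182 -0.0171 -0.0166] ff 9.0
(np.int64(198), array([0.1426, 0.1469, 0.1517]), np.int64(429), array([0.1712, 0.1756]))
```

Call:
step_arm --increments '[[[0,0,0],[0,0,0]],[[0,0,0],[0,0,0]],[[0,0,0],[0,0,0]],[[0,0,0],[0,0,0]],[[0,0,0],[0,0,0]],[[0,0,0],[0,0,0]],[[0,0,0],[0,0,0]],[[0,0,0],[0,0,0]],[[0,0,0],[0,0,0]],[[0,0,0],[0,0,0]]]' --fingers 1

```text
clock: 23.6
tool_pos: [0.502, -0.0414, 0.1077]
eef_rot: [0.15, 0.989, 0.0, -0.0]
contact_force: [0.4, -0.5, -0.4]
opening: 1.002
finger_force: 0.0
```

Call:
step_arm --increments '[[[0,0,0.5],[0,0,0]],[[0,0,1],[0,0,0]],[[0,0,1],[0,0,0]],[[0,0,2],[0,0,0]],[[0,0,2],[0,0,0]],[[0,0,2],[0,0,0]],[[0,0,2],[0,0,0]],[[0,0,2],[0,0,0]],[[0,0,0.5],[0,0,0]],[[0,0,0],[0,0,0]]]'

```text
clock: 24.6
tool_pos: [0.5024, -0.0415, 0.2388]
eef_rot: [0.15, 0.989, 0.0, 0.001]
contact_force: [0.4, 0.1, 0.4]
opening: 0.997
finger_force: 0.0
```

```bash
python3 - <<'E'
from h import *
snap('wrist','w10');print(gap('w10'),gap('w1'),r.get_state()['tool_pos'])
E
```

```text
(np.int64(232), array([0.1415, 0.1454, 0.1506]), np.int64(153), array([0.1713, 0.1724])) (np.int64(224), array([0.1417, 0.1456, 0.151 ]), np.int64(156), array([0.1712, 0.1723])) [ 0.50184549 -0.04148489  0.23787727]
```

View pics/w10.png

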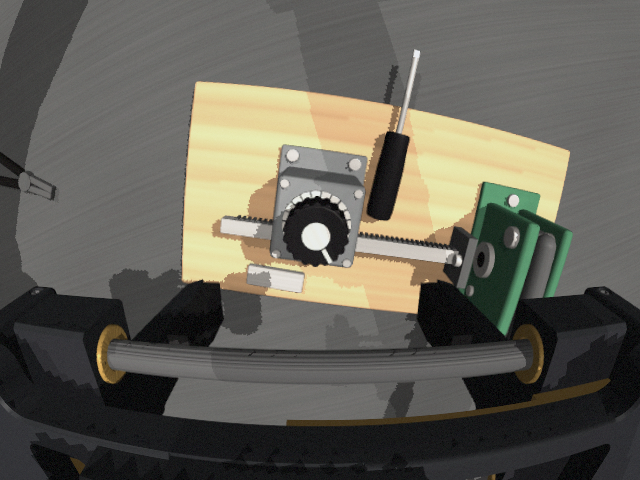

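The picture shows the knob free, with its pointer and plate back at the starting stop: plate reading 0.1454 against 0.1613 at the last clear stop, about three clicks. The other things lie where they were, so I'm handing in.

```bash
python3 -c "
from plant import r
print(r.finish_job())"
```

```text
the job is handed in; nothing more can be done
None
```

The job is handed in: the knob is let go, resting three clicks back from the last stop where the plate was clear. The touch came about 0.7 click past that stop, was felt twice because the first was too close to call, and peaked at about 17 N by the torque readings (limit 25 N).

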